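# Seat a vial tray in the autosampler bay and latch it

### The arm

A 7-joint arm with a two-finger parallel gripper is mounted at the origin on a cart in front of the work surface, level with it; the furniture and walls round the work are solid. World frame = base frame: x ahead of the robot, y to its left, z up, the work surface at z = 0. Lengths are in m, angles in rad, forces in N, time in s.
With the tool pointing down it reaches from about 0.425 to 0.925 m from the base axis. Payload 6.8 kg.
Tool frame: the origin (TCP) lies at the very end of the fingers, on their centre line; the grasp point (between the pads) lies 19 mm behind it; z points along the fingers, y is the line along which they close (so a half turn about z gives the same grasp; the last joint's range is limited). The gripper opens to 85 mm and grips with 20 to 120 N. Pads are 22 mm wide; open, the fingers measure 114 mm over their backs; the gripper's body (76 mm by 85 mm) begins 54 mm behind the grasp point. The pads swing forward as they close: fully open they stand 13 mm farther back than shut.
Start: joints at [1.207, 0.477, 0.022, 1.555, -0.011, 1.109, -0.083], TCP at [0.171, -0.653, 0.231] pointing down, gripper open.
Joint ranges: [-2.96, 2.96], [-0.34, 2.1], [-1.41, 1.46], [0.24, 2.44], [-1.37, 4.51], [0.17, 1.92], [-2.96, 2.96]. Speed limits (rad/s): [2.39, 2.39, 3.14, 3.14, 3.14, 3.14, 3.14].

### API

Orientations are given as a unit quaternion [w, x, y, z].
In Python, from station import bot gives the robot as it stands. The module is installed in compiled form; this text tells all that it offers.
- The arm moves only by the shell command python3 -m jog 'ROWS' [OPENING] [FORCE]. ROWS is JSON, a list of rows, each a list of 4 numbers: the shift along the tool's x, y, z in cm, then the turn about the tool's z in rad. In form: [[x, y, z, spin], ...]. A call has 1 to 20 rows; each row is the pose to reach, as a shift and turn from the pose commanded when the call began, along the tool's axes at that moment; what a row does not reach only later rows make up. A row lasts 1/12 s, in which the tool goes at most 41.7 mm and 7.16 degrees, less where a joint would pass 70% of its speed; a pose out of reach is approached as far as the arm can. A call with a gripper value outside its range is refused whole. OPENING is the closure, from -1 (fully open) to 1 (shut), set as the call begins (- or left out, the last holds). The fingers move at their own pace and stop on an object; FORCE is the grip in N (left out, the last holds). Time passes only in rows, so rows that repeat a pose let the fingers close. It gives the time, the measured TCP pose, the force, the opening and the grip force at its end, in the units of the state.
- bot.get_obs(): the state, without advancing time (a new reading comes with each control period).
- bot.read_camera(name): name is "side" or "top"; returns a dict with "pixels" (384x512x3 uint8, red, green, blue), "depth" (384x512 float32, m along the optical axis (not along the pixel's ray), 0 where there is no reading), "fovy" (degrees; the focal length in pixels is half the picture's height over the tangent of half this angle, whatever the lens; pixels are square), "cx", "cy" (the principal point, pixels), "pose" (4x4, takes a point from camera to world coordinates). Camera axes: x right, y down, z forward; pixel columns grow to the right and rows downward; lengths in m; the calibration is good to about 2 mm. A picture is of the moment at which its call begins.
- bot.hand_in(): hands the job in; it is judged then, once.
The state is a dict: "t": time; "q": joint angles; "joint_vel": joint speeds; "joint_torque": joint torques, N m; "eef_pos": TCP position; "tool_rot": TCP orientation; "contact_force": force on the tool from outside, world axes, zero at the start; "torque": the same for the moment, N m; "gripper_width": opening from 0.0 (shut) to 1.0 (fully open); "grasp_force": force on a finger pad.
Only numpy, scipy, OpenCV 4.12 (cv2) and the standard library are available. Lean on these libraries where they do the work, as an engineer would, in place of code of your own. Each camera call takes 0.05 s, during which the arm holds its last target. There are 200 camera calls.

### The job

Load the autosampler: lift the blue vial tray by its grip, lay it on the bed of the white tray bay and slide it gently, vials first, under the hood between the rails until you feel it drop into the pocket and it sits fully down and level. Then swing the red-knobbed latch all the way over the tray to hold it down, and let go. Do not ram or press the tray hard against the bay, keep it upright, and leave the other things on the bench where they are.

Things in the scene. Friction and masses are not known exactly. Their poses are not given: they have to be found in the camera images.
- tray: Blue vial tray, loose, 0.08 to 0.15 kg, on the bench to the right. Plate 130 (x) x 90 (y) x 14 mm; origin: centre of its underside, z up. Rear part (x = -10 to +60 mm) holds fixed white vials, tops 33 mm above the underside; front part is bare round the grip. It goes into the bay vials first, tray +x along bay +x
- tray_grip (a point): Middle of the tray's grip, 42 mm above its underside at tray x = -38 mm: an upright blue fin 40 mm long (x), 10 mm thick (y), top 58 mm above the underside. Pinch it across y from above at this height, firmly, about 45 N, so that it stays level, fingertips 16 mm or more above the underside
- bay: White tray bay, 316 (x) x 200 (y) mm, fixed. Origin: bench level, middle of its front edge; +x into the bay, z up. Flat bed 36 mm above the bench (first 44 mm: grey sill, 36.4) between rails 44 mm high: inner faces y = +-46.5 from x = 60 on (tray has 1.5 mm play each side), funnelled out to +-56 at x = 0. Hard surfaces: keep tray-to-bay force under 35 N. Behind x = 252 a block 128 mm high
- bay_hood (a point): Middle of the lower front edge of the hood that covers the bed from bay x = 138 mm on: underside 81 mm, roof top 88 mm above the bench. It hides the rear of the pocket, so the tray cannot be lowered straight in: lay it level on the bed with its nose in the funnel (it overhangs the front edge, so keep hold), then slide it in
- bay_bed (a point): Point on the bed's middle line at bay x = 66, z = 36 mm. The pocket: 134 mm long in x, as wide as the rail gap, 6 mm deep, flush sharp ends, no stop (a tray pushed on runs over its rear edge and stands proud). Its front wall is within 20 mm (in x) of this point, set differently on each unit and not reported: feel for the tray's 6 mm drop. Seated: underside 30, plate top 44 mm above the bench
- latch (a joint): Swing latch right of the bed: flat steel tongue, 40 mm long, on a vertical pivot at bay x = 96, y = -62 mm; underside 46.5 mm above the bench, so only a seated tray lets it pass. Angle clockwise from above: 0 = tongue points to bay -y (away from the tray), 1.57 = to the front (-x), 3.14 = stop, over the tray (+y). Stays where left; turns with about 2 N at the knob
- latch_knob (a point): Gripping point of the latch's upright red knob (13 mm across, from 51.5 to 85.5 mm above the bench), 30 mm from the pivot; this point is 76.5 mm above the bench. When the latch is over the tray, the seated vials' tops (63 mm above the bench) stand 10 mm or more beyond the knob in bay x: keep the fingertips above 66 mm. Pads that face along its path hold it best
- spanner_a: loose flat steel spanner, 148 mm long, on the left; bystander. Origin: centre of its underside
- black_coupler: loose black and white tube fitting, 36 mm long, 12 mm thick, on the left; bystander. Origin: centre of its underside
- vial_a: loose single white vial, 12 mm across, 32 mm tall, standing on the left; bystander. Origin: centre of its underside
- ferrule_tin: loose low white tin with a lid, 64 mm across, 25 mm tall, on the bench right of the bay; bystander. Origin: centre of its underside
- ptfe_tape: loose white reel of sealing tape, 48 mm across, 14 mm tall, near the bench edge in front of the bay; bystander. Origin: centre of its underside

How it is judged:
By the outcome, as a careful person would: the job done as asked, in the order asked, and still so for the second after the job is handed in, with the robot touching nothing.
It also fails if it takes over 72 s, if anything falls off the work surface, if the arm or the gripper's body presses on something with over 40 N, if the wrist force passes 120 N, or if a joint passes its speed limit or range.

## Working session

There is one attempt and no reset: what is moved stays moved. The work goes in short steps, Python scripts to look and compute and a shell command to move; the robot and the scene stay as the last step left them, time stands still between calls to the robot, and variables do not carry over. Pictures are saved under pics/ and viewed, at most 10 in all, crops included, and the job is handed in when it is done.

```bash
mkdir -p pics; cat > h.py <<'E'
import numpy as np,cv2
from station import bot
def cloud(name):
    c=bot.read_camera(name);d=c["depth"];h,w=d.shape
    f=h/2/np.tan(np.radians(c["fovy"])/2)
    v,u=np.mgrid[:h,:w]
    P=np.stack([(u-c["cx"])/f*d,(v-c["cy"])/f*d,d],-1)@c["pose"][:3,:3].T+c["pose"][:3,3]
    P[d==0]=np.nan
    return c["pixels"],P
E
python3 - <<'E'
from h import *
o=bot.get_obs();print({k:np.round(v,3) for k,v in o.items()})
for n in("top","side"):
    im,P=cloud(n);cv2.imwrite(f"pics/{n}0.png",cv2.cvtColor(im,cv2.COLOR_RGB2BGR));np.savez(f"pics/{n}0.npz",im=im,P=P)
    c=bot.read_camera(n);print(n,c["fovy"],c["cx"],c["cy"],np.round(c["pose"],3).tolist())
E
```

```text
{'t': np.float64(0.0), 'q': array([ 1.207,  0.478,  0.022,  1.556, -0.011,  1.109, -0.083]), 'joint_vel': array([ 0.   ,  0.002, -0.   ,  0.001,  0.   , -0.001,  0.002]), 'joint_torque': array([-1.0000e-03, -5.9646e+01,  1.6080e+00, -2.8120e+01,  1.2000e-02,
        1.0000e-02,  0.0000e+00]), 'eef_pos': array([ 0.171, -0.652,  0.23 ]), 'tool_rot': array([-0.001,  0.992,  0.128, -0.   ]), 'contact_force': array([-0.467,  0.241,  0.224]), 'torque': array([-0.018,  0.03 ,  0.023]), 'grasp_force': np.float64(0.0), 'gripper_width': np.float64(1.002)}
top 55.03938684955559 257.6107270272497 193.71935293684706 [[0.02, -0.984, 0.175, 0.382], [-0.999, -0.026, -0.036, 0.059], [0.04, -0.174, -0.984, 1.083], [0.0, 0.0, 0.0, 1.0]]
side 49.37250691759337 255.71600371625033 180.79007733218054 [[-0.272, -0.82, 0.503, -0.182], [-0.962, 0.23, -0.146, 0.245], [0.004, -0.524, -0.852, 1.268], [0.0, 0.0, 0.0, 1.0]]
```

View pics/top0.png

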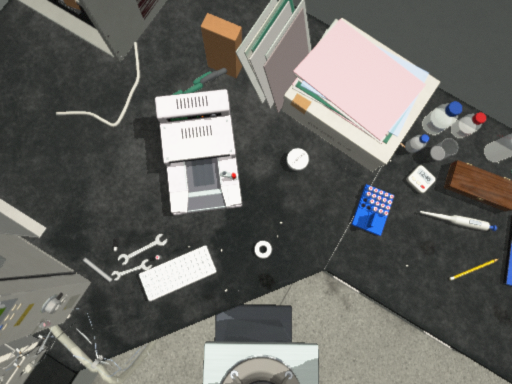

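View pics/side0.png

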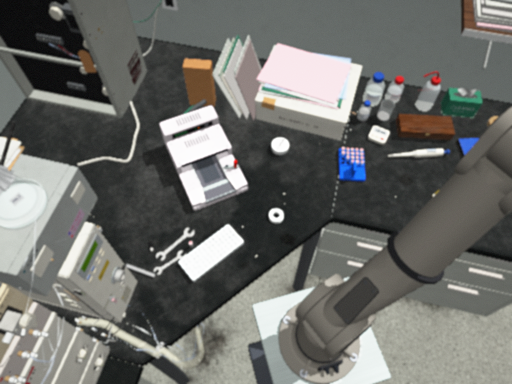

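The top view shows the tray at (374,210) with its vials up-image, the bay at (203,165) with its front edge near row 210, and the red knob at (234,176). Next I'll measure these.

```bash
cat > m.py <<'E'
from h import *
import sys
def rect(p):
    r=cv2.minAreaRect((p*1000).astype(np.float32)); return np.round(cv2.boxPoints(r),1).tolist(),np.round(r[1],1),round(r[2],2)
for n in("top","side"):
    z=np.load(f"pics/{n}0.npz");im,P=z["im"].astype(int),z["P"]
    hsv=cv2.cvtColor(z["im"],cv2.COLOR_RGB2HSV).astype(int)
    X,Y,Z=P[...,0],P[...,1],P[...,2]
    blue=(hsv[...,0]>100)&(hsv[...,0]<130)&(hsv[...,1]>150)&(X>.3)&(X<.65)&(Y>-.42)&(Y<-.2)
    print(n,"blue",blue.sum(),"z hist",np.histogram(Z[blue],bins=np.arange(-.005,.075,.01)))
    pl=blue&(Z>.008)&(Z<.02);print("plate",rect(P[pl][:,:2]),np.median(Z[pl]))
    fin=blue&(Z>.045)&(Z<.07);print("fin",rect(P[fin][:,:2]),P[fin].mean(0))
    vi=(Z>.026)&(Z<.042)&(X>.3)&(X<.65)&(Y>-.42)&(Y<-.2);print("vials",rect(P[vi][:,:2]),P[vi].mean(0))
    red=(im[...,0]>120)&(im[...,1]<70)&(im[...,2]<80)&(X>.4)&(X<.8)&(Y>0)&(Y<.3);print("red",red.sum(),P[red].mean(0),P[red][:,2].max(),P[red&(Z>.08)].mean(0))
    b=(X>.4)&(X<1)&(Y>-.02)&(Y<.42)
    for lo,hi in((.039,.049),(.082,.094),(.12,.135),(.025,.0335),(.0335,.039)):
        m=(b&(Z>lo)&(Z<hi)).astype(np.uint8)
        k,l,s,c=cv2.connectedComponentsWithStats(m)
        for j in range(1,k):
            if s[j,4]>60: print(lo,s[j,4],np.round(c[j]),rect(P[l==j][:,:2]),np.median(Z[l==j]))
E
python3 m.py
python3 - <<'E'
import cv2
a=cv2.imread('pics/top0.png')
cv2.imwrite('pics/c0.png',cv2.hconcat([cv2.resize(a[80:220,150:250],(400,560),interpolation=2),cv2.resize(a[180:240,340:400],(400,400),interpolation=2).__class__ and cv2.copyMakeBorder(cv2.resize(a[180:240,340:400],(400,400),interpolation=2),0,160,0,0,0)]))
E
```

```text
top blue 909 z hist (array([ 27, 351, 434,  18,  13,  16,  50]), array([-0.005,  0.005,  0.015,  0.025,  0.035,  0.045,  0.055,  0.065]))
plate ([[458.79998779296875, -342.29998779296875], [581.7999877929688, -388.0], [613.2999877929688, -303.1000061035156], [490.3999938964844, -257.3999938964844]], array([ 90.6, 131.1]), 69.59) 0.015307521879678099
fin ([[480.3999938964844, -307.70001220703125], [517.0, -320.6000061035156], [520.4000244140625, -311.0], [483.79998779296875, -298.0]], array([10.2, 38.8]), 70.5) [ 0.49992798 -0.30844439  0.05646318]
vials ([[468.20001220703125, -342.29998779296875], [578.5, -379.70001220703125], [603.2000122070312, -306.8999938964844], [492.8999938964844, -269.5]], array([ 76.9, 116.5]), 71.27) [ 0.55522819 -0.33461796  0.03273338]
red 11 [0.60966371 0.08931402 0.08170594] 0.08676619142990682 [0.61024755 0.08963363 0.08510163]
0.039 164 [204.  80.] ([[868.7000122070312, 227.8000030517578], [936.0, 125.0], [964.0999755859375, 143.39999389648438], [896.7999877929688, 246.1999969482422]], array([ 33.6, 122.9]), 33.21) 0.042930224124595795
0.039 776 [229. 
[... 3484 characters left out ...]
1]), 89.0) 0.12763417834564872
0.12 862 [188. 120.] ([[748.5, 304.1000061035156], [777.7999877929688, 105.5999984741211], [847.2000122070312, 115.80000305175781], [817.9000244140625, 314.29998779296875]], array([ 70.2, 200.6]), 8.4) 0.12878639545680026
0.025 504 [209. 171.] ([[562.2000122070312, 219.89999389648438], [574.5999755859375, 127.69999694824219], [694.4000244140625, 143.8000030517578], [682.0, 236.0]], array([120.9,  93. ]), 7.66) 0.03081470221238325
0.0335 303 [218. 189.] ([[509.1000061035156, 228.39999389648438], [524.9000244140625, 96.5999984741211], [594.2999877929688, 104.9000015258789], [578.5999755859375, 236.6999969482422]], array([ 69.9, 132.7]), 6.82) 0.036834356049089356
```

View pics/c0.png

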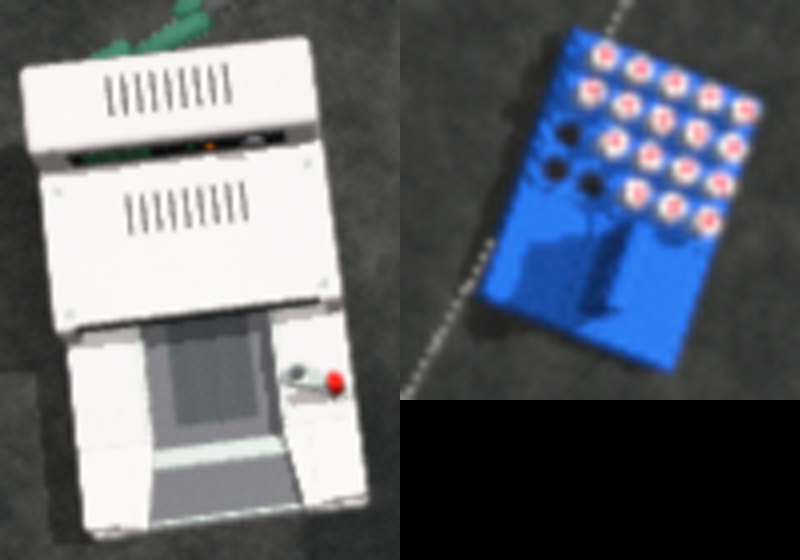

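```bash
cat >> h.py <<'E'
from scipy.spatial.transform import Rotation as Ro
def pose():
    o=bot.get_obs();w,x,y,z=o["tool_rot"];R=Ro.from_quat([x,y,z,w]).as_matrix()
    return o,R,np.degrees(np.arctan2(R[1,0],R[0,0]))
def go(p,yaw):
    "mm world target, deg -> tool-frame row (cm, rad)"
    o,R,y=pose();d=R.T@(np.array(p)/1000-o["eef_pos"])*100
    print("row",np.round(d,2),round(np.radians((y-yaw+180)%360-180),3),"yaw",round(y,2))
B0=np.array([518.7,164.]);BY=9.2
def bay(x,y):
    c,s=np.cos(np.radians(BY)),np.sin(np.radians(BY));return B0+[c*x-s*y,s*x+c*y]
def tobay(p):
    c,s=np.cos(np.radians(BY)),np.sin(np.radians(BY));d=np.array(p)[:2]-B0;return np.array([c*d[0]+s*d[1],-s*d[0]+c*d[1]])
def st():
    o,R,y=pose();print("t",round(o["t"],2),"pos",np.round(o["eef_pos"]*1e3,1),"yaw",round(y,2),"tilt",np.round(R[:2,2],4),"bay",np.round(tobay(o["eef_pos"]*1e3),1),"F",np.round(o["contact_force"],1),"T",np.round(o["torque"],2),"w",round(float(o["gripper_width"]),3),"g",round(float(o["grasp_force"]),1),"q",np.round(o["q"],2))
E
python3 -c "
from h import *
st();go([499.5,-309,130],-20.2);go([499.5,-309,23],-20.2)"
```

```text
t 0.2 pos [ 170.7 -652.7  230.7] yaw 14.66 tilt [-0.0004  0.0011] bay [-474.1 -750.5] F [ 0.6  0.  -0.9] T [0.02 0.02 0.05] w 1.001 g 0.0 q [ 1.21  0.48  0.02  1.56 -0.01  1.11 -0.08]
row [ 40.51 -24.92  10.1 ] 0.608 yaw 14.66
row [ 40.51 -24.91  20.8 ] 0.608 yaw 14.66
```

```bash
python3 -m jog '[[2,-1.2,0,0.05],[5,-3,0,0.1],[8.5,-5.2,1,0.16],[12,-7.4,2,0.22],[15.5,-9.5,3,0.28],[19,-11.7,4,0.34],[22.5,-13.8,5,0.4],[26,-16,6,0.45],[29.5,-18.1,7,0.5],[33,-20.3,8,0.54],[36,-22.1,9,0.58],[38.5,-23.7,10,0.608],[40,-24.6,10.1,0.608],[40.5,-24.9,10.1,0.608],[40.5,-24.9,10.1,0.608]]' -1 45; python3 -c "
from h import *
st();go([499.5,-309,23],-20.2)"
```

```text
t: 1.45
eef_pos: [0.5007, -0.3083, 0.1302]
tool_rot: [-0.0, 0.985, -0.174, 0.0]
contact_force: [-0.4, -0.2, 0.1]
gripper_width: 1.0
grasp_force: 0.0
t 1.45 pos [ 500.7 -308.3  130.2] yaw -19.99 tilt [0.0002 0.0004] bay [ -93.2 -463.3] F [-0.4 -0.2  0.1] T [-0.05  0.04 -0.  ] w 1.0 g 0.0 q [ 0.44  0.45  0.    1.86 -0.    0.83 -1.47]
row [-0.09  0.11 10.72] 0.004 yaw -19.99
```

```bash
python3 -m jog '[[-0.1,0.1,2,0],[-0.1,0.1,5,0],[-0.1,0.1,8,0],[-0.1,0.1,10,0],[-0.1,0.1,10.7,0],[-0.1,0.1,10.7,0]]' -1 45; python3 -m jog '[[0,0,0,0],[0,0,0,0],[0,0,0,0],[0,0,0,0],[0,0,0,0],[0,0,0,0],[0,0,0,0],[0,0,0,0],[0,0,0,0],[0,0,0,0],[0,0,0,0],[0,0,0,0]]' 1 45; python3 -c "
from h import *
st()"
```

```text
t: 1.95
eef_pos: [0.496, -0.3117, 0.022]
tool_rot: [0.0, 0.984, -0.176, -0.002]
contact_force: [-0.3, 0.4, 0.5]
gripper_width: 0.998
grasp_force: 0.0
t: 2.95
eef_pos: [0.4987, -0.3104, 0.0239]
tool_rot: [0.0, 0.985, -0.175, 0.0]
contact_force: [-0.9, 1.1, 5.2]
gripper_width: 0.111
grasp_force: 45.0
t 2.95 pos [ 498.7 -310.4   23.9] yaw -20.17 tilt [ 0.0007 -0.0004] bay [ -95.6 -465.1] F [-0.9  1.1  5.2] T [0.1  0.22 0.01] w 0.111 g 45.0 q [ 0.45  0.6  -0.    1.91  0.    0.63 -1.47]
```

```bash
python3 -m jog '[[0,0,-0.4,0],[0,0,-1.2,0],[0,0,-2.5,0],[0,0,-4.5,0],[0,0,-6.5,0],[0,0,-8,0],[0,0,-9,0],[0,0,-9,0],[0,0,-9,0]]'; python3 -c "
from h import *
st();b=bay(-75,0);go([b[0],b[1],114],9.2)"
```

```text
t: 3.7
eef_pos: [0.4984, -0.3103, 0.1138]
tool_rot: [0.0, 0.985, -0.175, 0.0]
contact_force: [0.1, 1.1, -2.2]
gripper_width: 0.115
grasp_force: 43.9
t 3.7 pos [ 498.4 -310.3  113.8] yaw -20.18 tilt [ 0.0008 -0.0004] bay [ -95.8 -464.9] F [ 0.1  1.1 -2.2] T [ 0.09  0.17 -0.02] w 0.115 g 43.9 q [ 0.45  0.47  0.    1.87 -0.    0.8  -1.47]
row [-2.099e+01 -4.154e+01 -4.000e-02] -0.513 yaw -20.18
```

```bash
python3 -m jog '[[-0.5,-1,0,-0.01],[-1.5,-3,0,-0.04],[-3,-6,0,-0.08],[-4.5,-9,0,-0.12],[-6,-12,0,-0.16],[-7.5,-15,0,-0.2],[-9,-18,0,-0.24],[-10.5,-21,0,-0.28],[-12,-24,0,-0.32],[-13.5,-27,0,-0.36],[-15,-30,0,-0.4],[-16.5,-33,0,-0.44],[-18,-36,0,-0.48],[-19.5,-38.6,0,-0.513],[-20.5,-40.6,0,-0.513],[-21,-41.5,0,-0.513],[-21,-41.5,0,-0.513],[-21,-41.5,0,-0.513]]'; cat > m2.py <<'E'
from m0 import *
E
python3 - <<'E'
import sys
sys.path.insert(0,'.')
from h import *
st()
for n in("top","side"):
    im,P=cloud(n);np.savez(f"pics/{n}1.npz",im=im,P=P)
    hsv=cv2.cvtColor(im,cv2.COLOR_RGB2HSV).astype(int);X,Y,Z=P[...,0],P[...,1],P[...,2]
    m=(hsv[...,0]>100)&(hsv[...,0]<130)&(hsv[...,1]>150)&(X>.3)&(X<.65)&(Y>0)&(Y<.3)&(Z>.08)
    pl=m&(Z>.098)&(Z<.111);r=cv2.minAreaRect((P[pl][:,:2]*1000).astype(np.float32))
    print(n,m.sum(),pl.sum(),np.round(r[0],1),np.round(r[1],1),r[2],np.round(tobay(r[0]),1),np.median(Z[pl]))
    cv2.imwrite(f"pics/{n}1.png",cv2.resize(cv2.cvtColor(im[100:260,120:320],cv2.COLOR_RGB2BGR),(600,480),interpolation=2))
E
```

```text
t: 5.2
eef_pos: [0.4435, 0.1512, 0.1126]
tool_rot: [0.0, 0.997, 0.081, -0.001]
contact_force: [-0.0, 0.1, -2.8]
gripper_width: 0.11
grasp_force: 44.0
t 5.2 pos [443.5 151.2 112.6] yaw 9.27 tilt [-0.0016 -0.0011] bay [-76.3  -0.6] F [-0.   0.1 -2.8] T [-0.07  0.12 -0.04] w 0.11 g 44.0 q [-0.23  0.32 -0.27  2.13  0.13  0.71 -2.  ]
top 97 91 [515. 128.] [73.9 24.4] 12.612434387207031 [ -9.4 -34.9] 0.10446504539608625
side 455 324 [478.8 155.7] [123.6  90.5] 8.1578369140625 [-40.7  -1.8] 0.10469111598495673
```

View pics/side1.png

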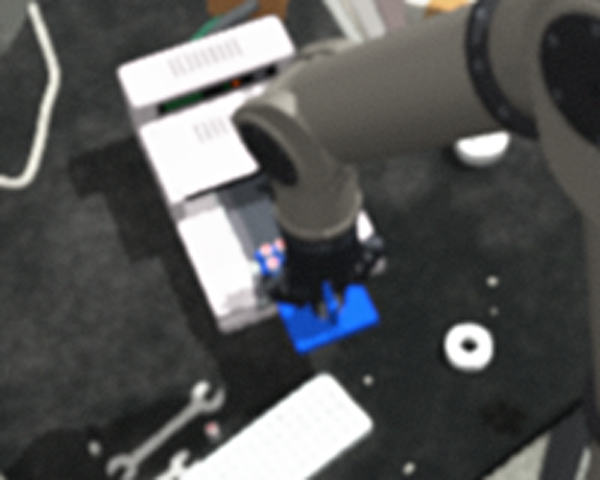

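```bash
python3 -m jog '[[0.2,-0.02,0.5,0],[0.5,-0.04,1.5,0],[0.8,-0.06,3,0],[0.8,-0.06,4.2,0],[0.8,-0.06,4.8,0],[0.8,-0.06,5,0],[0.8,-0.06,5,0]]'; python3 -c "
from h import *
st()"; python3 -m jog '[[0,0,0.05,0],[0,0,0.1,0],[0,0,0.15,0],[0,0,0.15,0]]';  python3 -c "
from h import *
st()"
```

```text
t: 5.88
eef_pos: [0.4519, 0.153, 0.0625]
tool_rot: [0.0, 0.997, 0.08, -0.001]
contact_force: [-0.1, -0.4, -1.5]
gripper_width: 0.111
grasp_force: 44.0
t 5.88 pos [451.9 153.   62.5] yaw 9.18 tilt [-0.0014 -0.0006] bay [-67.7  -0.1] F [-0.1 -0.4 -1.5] T [-0.03  0.12  0.04] w 0.111 g 44.0 q [-0.25  0.42 -0.24  2.14  0.17  0.6  -2.03]
t: 6.22
eef_pos: [0.4525, 0.1536, 0.0621]
tool_rot: [-0.0, 0.997, 0.08, 0.0]
contact_force: [-0.1, -0.7, -2.7]
gripper_width: 0.109
grasp_force: 44.0
t 6.22 pos [452.5 153.6  62.1] yaw 9.21 tilt [0.0007 0.0002] bay [-67.1   0.4] F [-0.1 -0.7 -2.7] T [-0.05  0.09 -0.01] w 0.109 g 44.0 q [-0.25  0.42 -0.24  2.14  0.18  0.6  -2.03]
```

```bash
python3 -m jog '[[0,0,0.05,0],[0,0,0.1,0],[0,0,0.1,0]]'|sed -n '2p;4p'; python3 -m jog '[[0,0,0.05,0],[0,0,0.1,0],[0,0,0.1,0]]'|sed -n '2p;4p'; python3 -c "
from h import *
st()"
```

```text
eef_pos: [0.4522, 0.1536, 0.0608]
contact_force: [-0.7, 0.8, -2.2]
eef_pos: [0.4522, 0.1536, 0.0602]
contact_force: [-3.3, -1.2, 4.4]
t 6.72 pos [452.2 153.6  60.2] yaw 9.22 tilt [ 0.0001 -0.0001] bay [-67.3   0.4] F [-3.3 -1.2  4.4] T [-0.12  0.39 -0.01] w 0.11 g 45.2 q [-0.26  0.42 -0.24  2.14  0.18  0.6  -2.04]
```

```bash
python3 -m jog '[[0.2,0,0,0],[0.5,0,0,0],[0.9,0,0,0],[1.3,0,0,0],[1.7,0,0,0],[2,0,0,0],[2,0,0,0]]'>/dev/null; python3 -c "
from h import *
st()"; python3 -m jog '[[0.2,0,0,0],[0.4,0,0,0],[0.7,0,0,0],[1,0,0,0],[1.3,0,0,0],[1.5,0,0,0],[1.5,0,0,0]]'>/dev/null; python3 -c "
from h import *
st()"
```

```text
t 7.3 pos [472.2 157.   60.2] yaw 9.22 tilt [0.0002 0.0001] bay [-47.    0.5] F [-2.4 -0.5  3.8] T [-0.08  0.29  0.05] w 0.106 g 45.0 q [-0.25  0.45 -0.24  2.1   0.18  0.62 -2.02]
t 7.88 pos [486.5 159.3  60.3] yaw 9.22 tilt [-0.0004 -0.0002] bay [-32.5   0.5] F [-3.7 -0.2  7.3] T [-0.11  0.73 -0.05] w 0.111 g 45.5 q [-0.25  0.46 -0.24  2.06  0.18  0.63 -2.01]
```

```bash
python3 -m jog '[[0.2,0,0,0],[0.5,0,0,0],[0.9,0,0,0],[1.3,0,0,0],[1.7,0,0,0],[2.1,0,0,0],[2.4,0,0,0],[2.5,0,0,0]]'>/dev/null; python3 -c "
from h import *
st()"; python3 -m jog '[[0.2,0,0,0],[0.5,0,0,0],[0.9,0,0,0],[1.3,0,0,0],[1.7,0,0,0],[2.1,0,0,0],[2.4,0,0,0],[2.5,0,0,0]]'>/dev/null; python3 -c "
from h import *
st()"
```

```text
t 8.55 pos [511.  163.3  60.3] yaw 9.22 tilt [-0.0009 -0.0003] bay [-7.7  0.6] F [-7.1 -0.9 10.6] T [-0.22  1.32 -0.04] w 0.107 g 45.9 q [-0.24  0.49 -0.23  2.01  0.18  0.66 -2.  ]
t 9.22 pos [535.4 167.4  60.4] yaw 9.22 tilt [-0.0016 -0.0005] bay [17.   0.6] F [-7.4 -1.7 13.1] T [-0.23  1.77  0.03] w 0.115 g 46.2 q [-0.23  0.52 -0.23  1.95  0.18  0.69 -1.98]
```

```bash
python3 -m jog '[[0.1,0,-0.02,0],[0.4,0,-0.04,0],[0.8,0,-0.05,0],[1.2,0,-0.05,0],[1.6,0,-0.05,0],[1.9,0,-0.05,0],[2,0,-0.05,0],[2,0,-0.05,0]]'>/dev/null; python3 -c "
from h import *
st()"; python3 -m jog '[[0.1,0,0,0],[0.3,0,0,0],[0.6,0,0,0],[0.9,0,0,0],[1.2,0,0,0],[1.4,0,0,0],[1.5,0,0,0],[1.5,0,0,0]]'>/dev/null; python3 -c "
from h import *
st()"
```

```text
t 9.88 pos [556.3 170.4  60.3] yaw 9.2 tilt [0.0003 0.0001] bay [38.2  0.3] F [-2.6 -1.   3. ] T [-0.1   0.65  0.04] w 0.112 g 45.0 q [-0.23  0.55 -0.23  1.9   0.18  0.71 -1.97]
t 10.55 pos [571.  172.8  60.3] yaw 9.2 tilt [0.0003 0.0001] bay [53.   0.3] F [-2.5 -0.5  3.9] T [-0.12  0.71  0.01] w 0.11 g 44.9 q [-0.23  0.57 -0.22  1.87  0.18  0.73 -1.96]
```

```bash
python3 -m jog '[[0.2,0,0.01,0],[0.5,0,0.02,0],[0.9,0,0.03,0],[1.2,0,0.03,0],[1.4,0,0.03,0],[1.4,0,0.03,0]]'>/dev/null; python3 -c "
from h import *
st()"; for i in 1 2 ; do python3 -m jog '[[0.1,0,0,0],[0.2,0,0,0],[0.3,0,0,0],[0.3,0,0,0]]'>/dev/null; python3 -c "
from h import *
st()"; done
```

```text
t 11.05 pos [584.8 175.1  60.1] yaw 9.21 tilt [0.0003 0.0001] bay [67.   0.4] F [-2.5  0.1  5.3] T [-0.2   0.97 -0.01] w 0.111 g 45.1 q [-0.23  0.59 -0.22  1.83  0.18  0.74 -1.96]
t 11.38 pos [587.6 175.5  59.9] yaw 9.21 tilt [0.0003 0.0001] bay [69.9  0.4] F [-3.4 -0.2  2.5] T [-0.13  0.99  0.05] w 0.11 g 45.0 q [-0.23  0.59 -0.22  1.82  0.18  0.75 -1.95]
t 11.72 pos [591.1 175.9  59.8] yaw 9.2 tilt [0.001  0.0002] bay [73.4  0.2] F [ 1.   0.9 -2.3] T [ 0.    0.09 -0.05] w 0.11 g 44.2 q [-0.23  0.59 -0.22  1.82  0.18  0.75 -1.95]
```

```bash
python3 -m jog '[[0.05,0,0,0],[0.05,0,0.1,0],[0.05,0,0.2,0],[0.05,0,0.2,0]]'>/dev/null; python3 -c "
from h import *
st()"; python3 -m jog '[[0,0,0.1,0],[0,0,0.2,0],[0,0,0.2,0]]'>/dev/null; python3 -c "
from h import *
st()"
```

```text
t 12.05 pos [592.  176.1  59.3] yaw 9.19 tilt [0.0022 0.0003] bay [74.3  0.2] F [-0.2 -0.3  5.8] T [-0.38  0.57  0.  ] w 0.11 g 45.8 q [-0.23  0.59 -0.22  1.82  0.18  0.75 -1.95]
t 12.3 pos [593.1 176.3  58.5] yaw 9.18 tilt [0.0044 0.0007] bay [75.4  0.2] F [-1.4 -1.8 13.6] T [-0.45  0.8   0.01] w 0.113 g 47.2 q [-0.23  0.6  -0.22  1.82  0.18  0.75 -1.95]
```

```bash
python3 -m jog '[[0,0,-0.2,0],[0,0,-0.4,0],[0,0,-0.4,0],[-0.1,0,-0.4,0],[-0.2,0,-0.4,0],[-0.2,0,-0.4,0]]'>/dev/null; python3 -c "
from h import *
st()"; python3 -m jog '[[0,0,0.1,0],[0,0,0.2,0],[0,0,0.2,0]]'>/dev/null; python3 -c "
from h import *
st()"
```

```text
t 12.8 pos [588.3 175.6  59.5] yaw 9.22 tilt [-0.0011 -0.0004] bay [70.5  0.3] F [ 0.   0.4 -2.6] T [ 0.03  0.17 -0.02] w 0.112 g 44.6 q [-0.23  0.59 -0.22  1.82  0.18  0.75 -1.95]
t 13.05 pos [588.7 175.7  58.8] yaw 9.21 tilt [-0.0004 -0.0004] bay [71.   0.4] F [-3.7 -0.6  8.2] T [-0.3   0.9  -0.02] w 0.111 g 46.0 q [-0.23  0.59 -0.22  1.82  0.18  0.75 -1.95]
```

```bash
cat > look.py <<'E'
from h import *
import sys
st();k=sys.argv[1]
for n in("top","side"):
    im,P=cloud(n)
    hsv=cv2.cvtColor(im,cv2.COLOR_RGB2HSV).astype(int);X,Y,Z=P[...,0]*1e3,P[...,1]*1e3,P[...,2]*1e3
    c,s=np.cos(np.radians(BY)),np.sin(np.radians(BY));bx=c*(X-B0[0])+s*(Y-B0[1]);by=-s*(X-B0[0])+c*(Y-B0[1])
    m=(hsv[...,0]>100)&(hsv[...,0]<130)&(hsv[...,1]>120)&(bx>-20)&(bx<150)&(abs(by)<55)
    pl=m&(Z>35)&(Z<58);print(n,m.sum(),pl.sum())
    if pl.sum()>20:
        print("bx min",np.percentile(bx[pl],[1,5,50,99]).round(1),"by",np.percentile(by[pl],[1,99]).round(1))
        for lo in range(30,120,10):
            q=pl&(bx>=lo)&(bx<lo+10)
            if q.sum()>3: print(lo,q.sum(),np.median(Z[q]).round(1),np.median(by[q]).round(1))
    fin=m&(Z>80);print("fin",fin.sum(),[np.median(a[fin]).round(1) for a in(bx,by,Z)] if fin.any() else "")
    cv2.imwrite(f"pics/{n}{k}.png",cv2.resize(cv2.cvtColor(im[130:230,150:280],cv2.COLOR_RGB2BGR),(780,600),interpolation=2))
E
python3 look.py 2
```

```text
t 13.05 pos [588.7 175.7  58.8] yaw 9.21 tilt [-0.0004 -0.0004] bay [71.   0.4] F [-3.7 -0.6  8.2] T [-0.3   0.9  -0.02] w 0.111 g 46.0 q [-0.23  0.59 -0.22  1.82  0.18  0.75 -1.95]
top 0 0
fin 0 
side 416 303
bx min [ 43.   44.1  61.7 105.3] by [-40.6  44.9]
40 81 48.9 2.0
50 60 51.4 3.0
60 51 51.5 12.4
70 43 50.8 16.9
80 32 50.4 21.0
90 28 49.6 27.6
100 6 49.0 39.5
fin 89 [np.float64(61.7), np.float64(3.5), np.float64(104.4)]
```

View pics/side2.png

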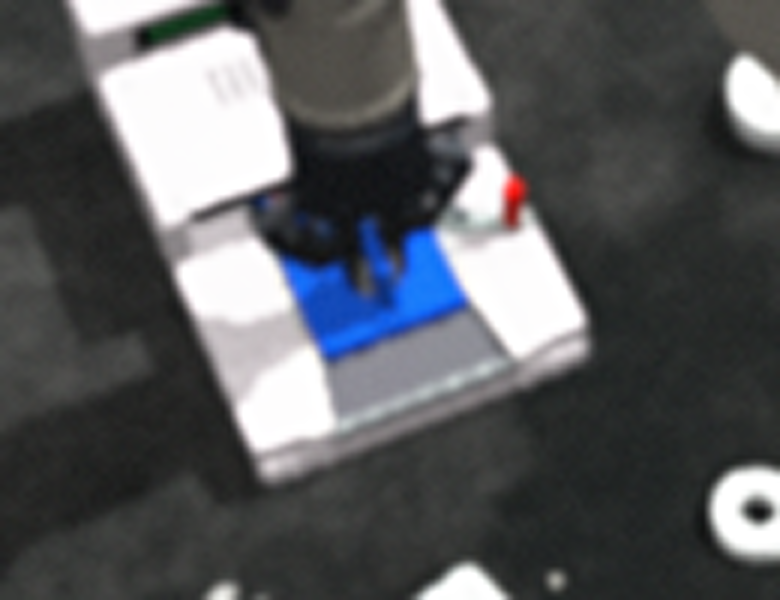

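```bash
python3 -m jog '[[0,0,-0.05,0],[0.1,0,-0.08,0],[0.2,0,-0.08,0],[0.3,0,-0.08,0],[0.3,0,-0.08,0]]'>/dev/null; python3 -c "
from h import *
st()"; for i in 1 2 ; do python3 -m jog '[[0.05,0,0,0],[0.1,0,0,0],[0.15,0,0,0],[0.15,0,0,0]]'>/dev/null; python3 -c "
from h import *
st()"; done
```

```text
t 13.57 pos [592.2 176.3  58.7] yaw 9.21 tilt [0.0002 0.0001] bay [74.5  0.4] F [-0.3 -0.8 -0.8] T [-0.    0.21 -0.04] w 0.11 g 44.9 q [-0.23  0.6  -0.22  1.81  0.18  0.75 -1.95]
t 13.9 pos [593.5 176.5  58.7] yaw 9.21 tilt [0.0002 0.0001] bay [75.9  0.4] F [-0.3  0.4 -2. ] T [-0.    0.12  0.03] w 0.107 g 44.8 q [-0.23  0.6  -0.22  1.81  0.18  0.75 -1.95]
t 14.23 pos [595.  176.7  58.7] yaw 9.21 tilt [ 0.0001 -0.    ] bay [77.3  0.3] F [ 0.8  0.8 -2.7] T [-0.01  0.02  0.01] w 0.107 g 44.7 q [-0.23  0.6  -0.22  1.81  0.18  0.75 -1.95]
```

```bash
for i in 1 2; do python3 -m jog '[[0,0,0.05,0],[0,0,0.1,0],[0,0,0.1,0]]'>/dev/null; python3 -c "
from h import *
st()"; done; python3 look.py 3|grep -A12 side
```

```text
t 14.48 pos [595.  176.7  58.6] yaw 9.21 tilt [ 0.0004 -0.0001] bay [77.3  0.3] F [-2.3 -1.   5.3] T [-0.21  0.51  0.02] w 0.111 g 45.8 q [-0.23  0.6  -0.22  1.81  0.18  0.75 -1.95]
t 14.73 pos [595.  176.7  58.5] yaw 9.2 tilt [ 0.0006 -0.0003] bay [77.4  0.3] F [-5.8 -2.3 13.1] T [-0.41  1.16  0.02] w 0.108 g 47.0 q [-0.23  0.6  -0.22  1.81  0.18  0.75 -1.95]
side 396 291
bx min [ 49.1  50.3  69.2 115.5] by [-41.   45.2]
40 10 52.1 0.7
50 83 50.4 4.2
60 56 51.2 2.3
70 46 51.2 11.0
80 36 50.7 19.7
90 33 50.0 24.0
100 21 48.2 27.9
110 5 48.0 41.2
fin 81 [np.float64(67.9), np.float64(4.7), np.float64(100.5)]
```

```bash
python3 -m jog '[[0,0,-0.1,0],[0.05,0,-0.1,0],[0.1,0,-0.1,0],[0.15,0,-0.1,0],[0.15,0,-0.1,0]]'>/dev/null; python3 -c "
from h import *
st()"; for i in 1 2 3; do python3 -m jog '[[0.05,0,0,0],[0.1,0,0,0],[0.15,0,0,0],[0.15,0,0,0]]'>/dev/null; python3 -c "
from h import *
st()"; done
```

```text
t 15.25 pos [595.9 177.   58.5] yaw 9.21 tilt [-0.0007 -0.0003] bay [78.3  0.5] F [-5.1 -2.2  8.9] T [-0.22  0.94 -0.01] w 0.114 g 46.3 q [-0.23  0.6  -0.22  1.8   0.18  0.76 -1.95]
t 15.58 pos [597.5 177.4  58.5] yaw 9.22 tilt [-0.0005 -0.0001] bay [79.9  0.6] F [-4.2 -0.5  8.1] T [-0.19  0.87  0.03] w 0.108 g 46.2 q [-0.23  0.6  -0.22  1.8   0.18  0.76 -1.95]
t 15.92 pos [599.  177.7  58.4] yaw 9.22 tilt [-0.0005 -0.    ] bay [81.4  0.7] F [-4.8 -1.8  7.3] T [-0.16  0.7   0.01] w 0.109 g 46.0 q [-0.23  0.61 -0.22  1.8   0.18  0.76 -1.95]
t 16.25 pos [600.5 178.   58.3] yaw 9.22 tilt [-0.0003  0.0001] bay [83.   0.7] F [-3.8  0.3  6.4] T [-0.16  0.75 -0.01] w 0.11 g 45.9 q [-0.23  0.61 -0.22  1.79  0.18  0.76 -1.95]
```

```bash
for i in 1 2 3; do python3 -m jog '[[0.05,0,0,0],[0.1,0,0,0],[0.15,0,0,0],[0.15,0,0,0]]'>/dev/null; python3 -c "
from h import *
st()"; done;  python3 look.py 4|grep -A12 side
```

```text
t 16.58 pos [602.3 178.2  58.1] yaw 9.23 tilt [0.0003 0.0003] bay [84.8  0.6] F [-3.2 -0.4  4. ] T [-0.02  0.33  0.01] w 0.111 g 45.5 q [-0.23  0.61 -0.22  1.79  0.18  0.76 -1.95]
t 16.92 pos [603.8 178.3  58. ] yaw 9.22 tilt [0.0002 0.0002] bay [86.3  0.5] F [-4.2  0.2  4.7] T [-0.04  0.39  0.02] w 0.11 g 45.6 q [-0.23  0.61 -0.22  1.78  0.18  0.76 -1.95]
t 17.25 pos [605.3 178.5  58. ] yaw 9.22 tilt [0.0001 0.0001] bay [87.8  0.5] F [-4.4 -0.2  4.9] T [-0.03  0.39 -0.02] w 0.109 g 45.6 q [-0.23  0.61 -0.22  1.78  0.18  0.77 -1.95]
side 405 299
bx min [ 59.2  60.4  79.2 126.3] by [-41.3  44.5]
50 13 49.5 0.7
60 87 49.8 0.2
70 52 50.1 8.9
80 47 49.4 10.7
90 37 49.9 14.0
100 33 48.8 24.0
110 23 48.7 30.2
fin 80 [np.float64(78.5), np.float64(3.7), np.float64(99.8)]
```

```bash
cat > fit.py <<'E'
from h import *
st()
im,P=cloud("side")
hsv=cv2.cvtColor(im,cv2.COLOR_RGB2HSV).astype(int);X,Y,Z=P[...,0]*1e3,P[...,1]*1e3,P[...,2]*1e3
c,s=np.cos(np.radians(BY)),np.sin(np.radians(BY));bx=c*(X-B0[0])+s*(Y-B0[1]);by=-s*(X-B0[0])+c*(Y-B0[1])
m=(hsv[...,0]>100)&(hsv[...,0]<130)&(hsv[...,1]>120)&(abs(by)<55)&(Z>38)&(Z<58)
r=np.percentile(bx[m],1)
m&=(bx>r+6)&(bx<r+70)
k=m.copy()
for i in range(8):
    A=np.c_[bx[k]-r,by[k],np.ones(k.sum())];p=np.linalg.lstsq(A,Z[k],rcond=None)[0]
    e=Z-(p[0]*(bx-r)+p[1]*by+p[2]);k=m&(abs(e)<1.5)
print("rear x",r.round(1),"n",k.sum(),"slope x",p[0].round(4),"slope y",p[1].round(4),"rear top z",p[2].round(2),"nose top z",(p[2]+130*p[0]).round(2))
w=(hsv[...,1]<40)&(bx>20)&(bx<120)&(Z>40)&(Z<49)
for sg in(1,-1):
    q=w&(by*sg>60)&(by*sg<95);print("rail z",q.sum(),np.median(Z[q]).round(2))
b=(abs(by)<35)&(Z<41)&(Z>25)
for lo in range(20,70,3):
    q=b&(bx>=lo)&(bx<lo+3)
    if q.sum()>5: print(lo,q.sum(),np.median(Z[q]).round(1),end=" | ")
E
python3 fit.py
```

```text
t 17.35 pos [605.3 178.5  58. ] yaw 9.21 tilt [0.0001 0.0001] bay [87.8  0.5] F [-4.6 -1.6  5.1] T [-0.05  0.37 -0.01] w 0.109 g 45.6 q [-0.23  0.61 -0.22  1.78  0.18  0.77 -1.95]
rear x 59.7 n 107 slope x -0.0445 slope y 0.0262 rear top z 51.42 nose top z 45.64
rail z 230 45.19
rail z 167 45.08
20 14 36.9 | 23 13 36.8 | 26 19 37.6 | 29 9 39.5 | 32 20 36.7 | 35 10 37.3 | 38 16 37.0 | 41 17 37.0 | 44 13 36.5 | 47 15 37.8 | 50 12 36.8 | 53 14 39.0 | 59 12 33.9 | 62 17 36.7 | 65 7 29.5 |
```

View pics/side4.png

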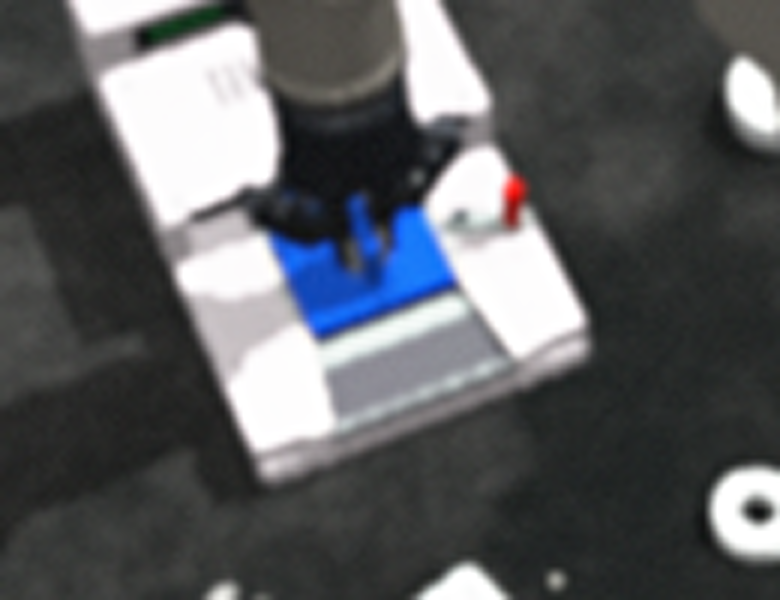

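```bash
python3 - <<'E'
from h import *
for n in("top","side"):
    z=np.load(f"pics/{n}0.npz");im,P=z["im"].astype(int),z["P"]*1e3
    c,s=np.cos(np.radians(BY)),np.sin(np.radians(BY));X,Y,Z=P[...,0],P[...,1],P[...,2]
    bx=c*(X-B0[0])+s*(Y-B0[1]);by=-s*(X-B0[0])+c*(Y-B0[1])
    for lo in range(34,90,2):
        q=(abs(by)<35)&(bx>=lo)&(bx<lo+2)
        print(lo,q.sum(),np.median(Z[q]).round(1),int(im[q].mean()),end=" | ")
    print()
E
```

```text
34 15 37.4 135 | 36 16 37.0 136 | 38 18 37.1 137 | 40 18 36.6 149 | 42 14 37.0 176 | 44 19 35.6 209 | 46 17 37.1 231 | 48 14 37.2 234 | 50 18 36.4 235 | 52 14 35.7 233 | 54 19 37.0 222 | 56 10 34.7 198 | 58 12 29.7 166 | 60 15 30.8 143 | 62 19 30.4 136 | 64 15 31.1 135 | 66 18 30.4 135 | 68 14 31.3 135 | 70 17 30.4 131 | 72 19 30.2 124 | 74 17 30.7 116 | 76 16 30.0 109 | 78 18 31.1 103 | 80 14 30.4 109 | 82 19 30.6 105 | 84 16 31.5 105 | 86 15 31.6 108 | 88 17 29.9 108 | 
34 6 38.3 143 | 36 9 38.2 151 | 38 7 36.4 156 | 40 12 36.9 179 | 42 14 37.2 203 | 44 12 38.1 227 | 46 6 37.2 236 | 48 9 36.2 241 | 50 11 37.4 241 | 52 12 38.1 233 | 54 10 36.5 231 | 56 5 36.2 217 | 58 2 34.2 200 | 60 4 33.6 183 | 62 10 32.8 164 | 64 10 31.9 155 | 66 14 31.3 144 | 68 7 32.2 133 | 70 6 34.3 126 | 72 14 29.5 122 | 74 8 31.7 116 | 76 11 32.8 109 | 78 9 31.5 115 | 80 11 31.0 101 | 82 10 31.7 109 | 84 11 31.3 107 | 86 4 29.5 108 | 88 14 31.7 107 |
```

```bash
for i in 1 2 3; do python3 -m jog '[[0.03,0,0.02,0],[0.06,0,0.03,0],[0.1,0,0.04,0],[0.1,0,0.04,0]]'>/dev/null; python3 -c "
from h import *
st()"; done;  python3 fit.py
```

```text
t 17.73 pos [605.1 178.5  57.4] yaw 9.22 tilt [-0.0022 -0.0006] bay [87.6  0.5] F [-7.3 -0.8  6.7] T [-0.11  0.99 -0.01] w 0.112 g 46.0 q [-0.23  0.62 -0.22  1.78  0.18  0.77 -1.95]
t 18.07 pos [604.8 178.5  56.6] yaw 9.22 tilt [-0.0045 -0.0012] bay [87.3  0.6] F [-10.   -1.6   8.7] T [-0.09  1.55 -0.12] w 0.109 g 46.2 q [-0.23  0.62 -0.22  1.78  0.18  0.77 -1.95]
t 18.4 pos [604.6 178.5  56. ] yaw 9.23 tilt [-0.0068 -0.0019] bay [87.1  0.6] F [-14.   -2.1  11.2] T [-0.22  2.13 -0.14] w 0.113 g 46.6 q [-0.23  0.62 -0.22  1.78  0.18  0.77 -1.94]
t 18.4 pos [604.6 178.5  56. ] yaw 9.23 tilt [-0.0068 -0.0019] bay [87.1  0.6] F [-14.   -2.1  11.2] T [-0.22  2.13 -0.14] w 0.113 g 46.6 q [-0.23  0.62 -0.22  1.78  0.18  0.77 -1.94]
rear x 58.6 n 93 slope x -0.0407 slope y 0.0066 rear top z 48.82 nose top z 43.53
rail z 233 45.06
rail z 171 45.75
20 12 37.0 | 23 16 37.4 | 26 13 37.4 | 29 14 36.9 | 32 18 37.4 | 35 13 37.3 | 38 14 38.2 | 41 11 38.2 | 44 16 37.8 | 47 11 37.8 | 50 16 36.8 | 53 12 36.9 | 56 10 35.2 | 59 15 38.3 | 62 15 34.6 |
```

```bash
python3 -m jog '[[-0.15,0,0,0],[-0.3,0,0,0],[-0.35,0,0.05,0],[-0.35,0,0.1,0],[-0.35,0,0.1,0]]'>/dev/null; python3 -c "
from h import *
st()"; python3 -m jog '[[0,0,0.05,0],[0,0,0.1,0],[0,0,0.1,0]]'>/dev/null; python3 -c "
from h import *
st()"
```

```text
t 18.87 pos [604.5 178.4  55.6] yaw 9.22 tilt [-0.0005 -0.0001] bay [87.   0.5] F [-5.  -0.3  4.4] T [-0.03  0.7   0.  ] w 0.114 g 45.8 q [-0.23  0.62 -0.22  1.78  0.18  0.76 -1.95]
t 19.12 pos [604.2 178.3  54.8] yaw 9.21 tilt [-0.001  -0.0003] bay [86.7  0.5] F [-6.1  0.1  6. ] T [-0.09  0.81 -0.06] w 0.113 g 46.0 q [-0.23  0.62 -0.22  1.78  0.18  0.76 -1.95]
```

```bash
python3 -m jog '[[-0.05,0,0,0],[-0.05,0,0.05,0],[-0.05,0,0.1,0],[-0.05,0,0.1,0]]'>/dev/null; python3 -c "
from h import *
st()"; python3 -m jog '[[0,0,0.05,0],[0,0,0.05,0]]'>/dev/null;  python3 fit.py
```

```text
t 19.45 pos [603.9 178.3  53.8] yaw 9.21 tilt [-0.0006 -0.0002] bay [86.4  0.5] F [-6.1 -0.1  7.8] T [-0.02  0.78 -0.03] w 0.112 g 46.2 q [-0.23  0.62 -0.22  1.79  0.18  0.76 -1.95]
t 19.62 pos [603.8 178.2  53.5] yaw 9.21 tilt [-0.0008 -0.0003] bay [86.3  0.4] F [-6.5 -0.7  9.2] T [-0.12  0.98 -0.  ] w 0.113 g 46.5 q [-0.23  0.62 -0.22  1.79  0.18  0.76 -1.95]
rear x 59.1 n 98 slope x -0.0008 slope y 0.0107 rear top z 45.03 nose top z 44.93
rail z 232 45.36
rail z 182 45.75
20 13 37.4 | 23 16 37.2 | 26 11 37.9 | 29 16 37.9 | 32 12 37.7 | 35 19 37.4 | 38 11 38.4 | 41 8 36.1 | 44 14 37.6 | 47 18 37.4 | 50 12 37.5 | 53 14 37.7 | 59 17 34.6 | 62 16 36.3 |
```

```bash
python3 -m jog '[[-0.03,0,-0.05,0],[-0.03,0,-0.05,0]]'; python3 -m jog '[[0,0,0,0],[0,0,0,0],[0,0,0,0],[0,0,0,0],[0,0,0,0],[0,0,0,0]]' 0.1; python3 -m jog '[[0,0,-0.5,0],[0,0,-2,0],[0,0,-5,0],[0,0,-8,0],[0,0,-10,0],[0,0,-10,0]]';python3 fit.py; python3 -c "
from h import *
z=cloud('top');im,P=z;X,Y,Z=P[...,0],P[...,1],P[...,2];im=im.astype(int)
red=(im[...,0]>120)&(im[...,1]<70)&(im[...,2]<80)&(X>.4)&(X<.8)&(Y>0)&(Y<.3)
print(red.sum(),P[red].mean(0),tobay(P[red&(Z>.08)].mean(0)*1e3) if red.any() else '')"
```

```text
t: 19.83
eef_pos: [0.6038, 0.1782, 0.0537]
tool_rot: [-0.0, 0.997, 0.08, -0.0]
contact_force: [-4.8, -0.9, 3.3]
gripper_width: 0.11
grasp_force: 45.6
t: 20.33
eef_pos: [0.6041, 0.1781, 0.0535]
tool_rot: [0.0, 0.997, 0.08, 0.0]
contact_force: [-0.5, -0.3, -0.1]
gripper_width: 0.452
grasp_force: 0.0
t: 20.83
eef_pos: [0.6069, 0.1793, 0.1592]
tool_rot: [-0.001, 0.997, 0.08, 0.004]
contact_force: [0.4, 0.5, 0.1]
gripper_width: 0.45
grasp_force: 0.0
t 20.83 pos [606.9 179.3 159.2] yaw 9.2 tilt [0.0083 0.0029] bay [89.5  1. ] F [0.4 0.5 0.1] T [-0.03 -0.02 -0.  ] w 0.45 g 0.0 q [-0.21  0.49 -0.24  1.72  0.14  0.94 -1.91]
rear x 59.2 n 122 slope x 0.0095 slope y -0.008 rear top z 45.93 nose top z 47.16
rail z 231 45.46
rail z 167 45.11
20 15 37.2 | 23 9 37.3 | 26 15 37.8 | 29 11 37.8 | 32 12 36.7 | 35 12 36.4 | 38 14 37.6 | 41 12 37.4 | 44 13 36.6 | 47 10 36.7 | 50 14 37.1 | 53 13 35.4 | 56 11 34.9 | 59 19 36.5 | 62 11 34.6 | 0 [nan nan nan] <string>:5: RuntimeWarning: Mean of empty slice.
  ret = um.true_divide(
```

```bash
python3 -m jog '[[-0.1,0.8,0,-0.12],[-0.2,1.6,0,-0.24],[-0.3,2.4,0,-0.36],[-0.4,3.2,0,-0.48],[-0.5,4,0,-0.6],[-0.6,4.8,0,-0.72],[-0.7,5.6,0,-0.84],[-0.8,6.4,0,-0.96],[-0.9,7.2,0,-1.08],[-1,8,0,-1.2],[-1,8.5,0,-1.32],[-1,8.9,0,-1.44],[-1,8.9,0,-1.56],[-1,8.9,0,-1.68],[-1,8.9,0,-1.8],[-1,8.9,0,-1.92],[-1,8.9,0,-2.04],[-1,8.9,0,-2.16],[-1,8.9,0,-2.28],[-1,8.9,0,-2.4]]' >/dev/null; python3 - <<'E'
from h import *
b=bay(79.3,-88);go([*b,159],246);st()
for n in("top","side"):
    im,P=cloud(n);X,Y,Z=P[...,0],P[...,1],P[...,2];i=im.astype(int)
    red=(i[...,0]>110)&(i[...,1]<70)&(i[...,2]<80)&(X>.4)&(X<.8)&(Y>0)&(Y<.3)&(Z>.05)
    print(n,red.sum(),[np.round(tobay(p*1e3),1).tolist()+[round(p[2],3)] for p in P[red]])
    cv2.imwrite(f"pics/{n}5.png",cv2.resize(cv2.cvtColor(im[130:230,150:280],cv2.COLOR_RGB2BGR),(780,600),interpolation=2))
E
```

```text
row [-0.24  0.32 -0.69] -1.727 yaw 147.07
t 22.6 pos [607.3  88.4 152.1] yaw 147.07 tilt [-0.0025 -0.0002] bay [ 75.4 -88.8] F [ 1.1 -0.4  0.3] T [0.06 0.02 0.02] w 0.449 g 0.0 q [ 0.31  0.58 -0.77  1.74  0.46  1.02  0.37]
top 16 [[85.0, -87.5, np.float64(0.085)], [84.8, -90.3, np.float64(0.084)], [52.1, -91.5, np.float64(0.222)], [82.0, -87.1, np.float64(0.086)], [81.2, -89.9, np.float64(0.088)], [79.4, -84.0, np.float64(0.087)], [78.8, -86.8, np.float64(0.087)], [79.3, -89.5, np.float64(0.084)], [77.0, -83.7, np.float64(0.085)], [75.9, -86.4, np.float64(0.088)], [75.7, -89.1, np.float64(0.087)], [77.7, -92.0, np.float64(0.077)], [76.3, -86.1, np.float64(0.074)], [76.2, -88.9, np.float64(0.072)], [76.7, -85.8, np.float64(0.059)], [76.5, -88.6, np.float64(0.058)]]
side 11 [[82.4, -93.1, np.float64(0.086)], [73.7, -86.0, np.float64(0.095)], [78.6, -91.4, np.float64(0.085)], [73.5, -85.7, np.float64(0.09)], [78.1, -91.0, np.float64(0.08)], [74.7, -85.9, np.float64(0.082)], [76.9, -90.3, np.float64(0.076)], [78.1, -86.9, np.float64(0.071)], [73.9, -89.0, np.float64(0.075)], [75.3, -85.6, np.float64(0.069)], [79.3, -86.8, np.float64(0.056)]]
```

View pics/side5.png

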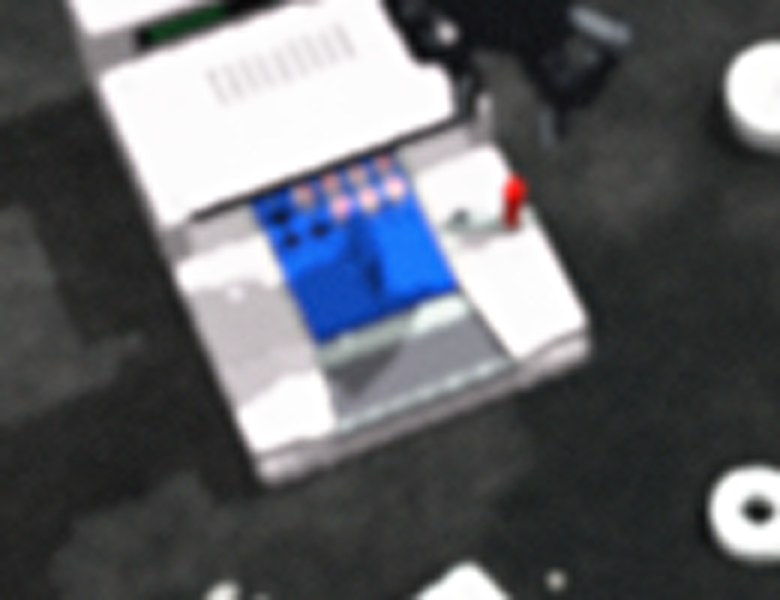

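The picture shows the tray lying level between the rails at about (350,270), and the red knob free at (513,200).

```bash
python3 fit.py|sed -n 2p; python3 -m jog '[[-0.2,0.3,-0.3,-0.12],[-0.2,0.3,-0.3,-0.24],[-0.2,0.3,-0.3,-0.36],[-0.2,0.3,-0.3,-0.48],[-0.2,0.3,-0.3,-0.6],[-0.2,0.3,-0.3,-0.72],[-0.2,0.3,-0.3,-0.84],[-0.2,0.3,-0.3,-0.96],[-0.2,0.3,-0.3,-1.08],[-0.2,0.3,-0.3,-1.2],[-0.2,0.3,-0.3,-1.32],[-0.2,0.3,-0.3,-1.44],[-0.2,0.3,-0.3,-1.56],[-0.2,0.3,-0.3,-1.68],[-0.2,0.3,-0.3,-1.73],[-0.2,0.3,-0.3,-1.73],[-0.2,0.3,-0.3,-1.73]]' >/dev/null; python3 - <<'E'
from h import *
b=bay(79.5,-87.5);go([*b,69],246);st()
E
```

```text
rear x 59.7 n 121 slope x 0.0167 slope y 0.0162 rear top z 45.41 nose top z 47.58
row [-0.02  0.01  8.7 ] -0.007 yaw -114.39
t 24.17 pos [611.3  90.1 156. ] yaw -114.39 tilt [-0.0011  0.    ] bay [ 79.6 -87.7] F [-0.3 -0.2 -0.1] T [ 0.03 -0.04 -0.05] w 0.446 g 0.0 q [ 0.52  0.75 -1.14  1.71  0.73  1.18  1.89]
```

```bash
python3 - <<'E'
from h import *
for n in("top","side","top","side"):
    im,P=cloud(n);hsv=cv2.cvtColor(im,cv2.COLOR_RGB2HSV).astype(int);X,Y,Z=P[...,0]*1e3,P[...,1]*1e3,P[...,2]*1e3
    c,s=np.cos(np.radians(BY)),np.sin(np.radians(BY));bx=c*(X-B0[0])+s*(Y-B0[1]);by=-s*(X-B0[0])+c*(Y-B0[1])
    bl=(hsv[...,0]>100)&(hsv[...,0]<130)&(hsv[...,1]>120)&(Z>38)&(Z<55)&(abs(by)<42)&(abs(by)>10)
    print(n,"plate",[(lo,int((bl&(bx>=lo)&(bx<lo+10)).sum()),np.median(Z[bl&(bx>=lo)&(bx<lo+10)]).round(1)) for lo in range(58,138,10) if (bl&(bx>=lo)&(bx<lo+10)).sum()>5])
    v=(abs(by)<40)&(abs(by)>8)&(Z>57)&(Z<72)&(bx>95)&(bx<140)
    print(" vial",v.sum(),[(lo,np.percentile(Z[v&(bx>=lo)&(bx<lo+12)],[50,80]).round(1)) for lo in range(100,138,12) if (v&(bx>=lo)&(bx<lo+12)).sum()>3])
    w=(hsv[...,1]<40)&(Z>40)&(Z<49)&(by>60)&(by<95)
    print(" rail",[(lo,np.median(Z[w&(bx>=lo)&(bx<lo+20)]).round(1)) for lo in range(20,138,20) if (w&(bx>=lo)&(bx<lo+20)).sum()>5])
E
```

```text
top plate [(58, 66, np.float64(44.3)), (68, 75, np.float64(44.5)), (78, 65, np.float64(44.8)), (88, 71, np.float64(44.3)), (98, 76, np.float64(45.0)), (108, 81, np.float64(45.0)), (118, 50, np.float64(47.2)), (128, 50, np.float64(47.4))]
 vial 42 [(112, array([63.2, 64.8])), (124, array([63.5, 65.2])), (136, array([63. , 65.5]))]
 rail [(20, np.float64(44.7)), (40, np.float64(44.3)), (60, np.float64(44.5)), (80, np.float64(44.0)), (100, np.float64(45.0)), (120, np.float64(44.4))]
side plate [(58, 50, np.float64(44.4)), (68, 49, np.float64(45.2)), (78, 42, np.float64(46.0)), (88, 43, np.float64(45.8)), (98, 45, np.float64(44.8)), (108, 51, np.float64(46.5)), (118, 38, np.float64(48.6)), (128, 21, np.float64(48.3))]
 vial 32 [(112, array([63.9, 66.3])), (124, array([63.7, 65.1])), (136, array([61.7, 66.2]))]
 rail [(20, np.float64(45.1)), (40, np.float64(45.5)), (60, np.float64(45.2)), (80, np.float64(45.7)), (100, np.float64(44.7)), (120, np.float64(45.2))]
top plate [(58, 66, np.float64(44.1)), (68, 74, np.float64(44.3)), (78, 67, np.float64(44.6)), (88, 74, np.float64(44.8)), (98, 78, np.float64(44.8)), (108, 73, np.float64(45.2)), (118, 51, np.float64(47.3)), (128, 53, np.float64(47.5))]
 vial 41 [(112, array([63.3, 64.4])), (124, array([64.1, 64.9])), (136, array([60.9, 64.6]))]
 rail [(20, np.float64(44.4)), (40, np.float64(45.2)), (60, np.float64(44.5)), (80, np.float64(44.7)), (100, np.float64(44.7)), (120, np.float64(44.7))]
side plate [(58, 56, np.float64(43.9)), (68, 37, np.float64(45.5)), (78, 50, np.float64(45.9)), (88, 46, np.float64(45.8)), (98, 43, np.float64(45.7)), (108, 48, np.float64(46.1)), (118, 36, np.float64(47.7)), (128, 22, np.float64(48.1))]
 vial 33 [(112, array([62.9, 64.8])), (124, array([64.8, 66.1])), (136, array([63.7, 64.7]))]
 rail [(20, np.float64(45.0)), (40, np.float64(45.0)), (60, np.float64(45.8)), (80, np.float64(45.3)), (100, np.float64(45.1)), (120, np.float64(45.6))]
```

```bash
python3 -m jog '[[0,0,1.5,0],[0,0,4,0],[0,0,6.5,0],[0,0,8,0],[0,0,8.6,0],[0,0,8.7,0],[0,0,8.7,0]]' ; python3 -m jog '[[0,0,0,0],[0,0,0,0],[0,0,0,0],[0,0,0,0],[0,0,0,0],[0,0,0,0],[0,0,0,0]]' 1 25; python3 - <<'E'
from h import *
st();o,R,y=pose();p0=o["eef_pos"]*1e3
k=tobay(p0);print("r",np.hypot(*(k-[96,-62])))
th0=np.arctan2(96-k[0],-62-k[1]);print("th0",th0)
for th in np.linspace(th0,3.2,21):
    w=bay(96-30*np.sin(th),-62-30*np.cos(th));d=R.T@np.array([*(w-p0[:2]),0])/10
    print(round(th,2),np.round(d[:2],2),round(th-th0,3))
E
```

```text
t: 24.95
eef_pos: [0.6118, 0.0905, 0.0699]
tool_rot: [0.0, -0.544, 0.839, 0.0]
contact_force: [0.8, -0.3, 0.3]
gripper_width: 0.451
grasp_force: 0.0
t: 25.53
eef_pos: [0.6123, 0.0905, 0.0708]
tool_rot: [0.001, -0.543, 0.839, -0.0]
contact_force: [-0.7, 0.6, 6.2]
gripper_width: 0.137
grasp_force: 24.6
t 25.53 pos [612.3  90.5  70.8] yaw -114.16 tilt [0.0018 0.0003] bay [ 80.7 -87.5] F [-0.7  0.6  6.2] T [-0.15  0.19 -0.  ] w 0.137 g 24.6 q [ 0.47  0.84 -1.06  1.77  0.84  1.06  1.82]
r 29.79032826990364
th0 0.5412922722906535
0.54 [ 0.02 -0.  ] 0.0
0.67 [0.01 0.4 ] 0.133
0.81 [-0.05  0.79] 0.266
0.94 [-0.17  1.17] 0.399
1.07 [-0.33  1.54] 0.532
1.21 [-0.54  1.87] 0.665
1.34 [-0.8   2.18] 0.798
1.47 [-1.09  2.45] 0.931
1.6 [-1.41  2.68] 1.063
1.74 [-1.77  2.87] 1.196
1.87 [-2.14  3.  ] 1.329
2.0 [-2.53  3.09] 1.462
2.14 [-2.93  3.12] 1.595
2.27 [-3.32  3.1 ] 1.728
2.4 [-3.72  3.03] 1.861
2.54 [-4.1   2.91] 1.994
2.67 [-4.45  2.73] 2.127
2.8 [-4.79  2.51] 2.26
2.93 [-5.09  2.25] 2.393
3.07 [-5.35  1.95] 2.526
3.2 [-5.57  1.62] 2.659
```

```bash
python3 -m jog '[[0.02,0.2,0,0.066],[0.01,0.4,0,0.133],[-0.02,0.6,0,0.2],[-0.05,0.79,0,0.266],[-0.11,0.98,0,0.333],[-0.17,1.17,0,0.399],[-0.25,1.36,0,0.466],[-0.33,1.54,0,0.532],[-0.43,1.71,0,0.6],[-0.54,1.87,0,0.665],[-0.67,2.03,0,0.732],[-0.8,2.18,0,0.798],[-0.94,2.32,0,0.865],[-1.09,2.45,0,0.931],[-1.25,2.57,0,1],[-1.41,2.68,0,1.063],[-1.41,2.68,0,1.063]]' >/dev/null; python3 - <<'E'
from h import *
st();o,R,y=pose();p0=o["eef_pos"]*1e3
k=tobay(p0);print("r",np.hypot(*(k-[96,-62])))
th0=np.arctan2(96-k[0],-62-k[1]);print("th0",th0)
for th in np.linspace(th0,3.2,11):
    w=bay(96-30*np.sin(th),-62-30*np.cos(th));d=R.T@np.array([*(w-p0[:2]),0])/10
    print(round(th,2),np.round(d[:2],2),round(th-th0,3))
E
```

```text
t 26.95 pos [593.3 114.7  70.8] yaw -175.22 tilt [ 0.0017 -0.    ] bay [ 65.8 -60.6] F [-1.9  0.   7.3] T [0.03 0.38 0.01] w 0.134 g 24.7 q [ 0.32  0.71 -0.85  1.81  0.67  0.93  0.82]
r 30.237270442629093
th0 1.6158703373735475
1.62 [-0.02  0.  ] 0.0
1.77 [-0.05  0.47] 0.158
1.93 [-0.14  0.94] 0.317
2.09 [-0.31  1.38] 0.475
2.25 [-0.55  1.79] 0.634
2.41 [-0.85  2.16] 0.792
2.57 [-1.2   2.48] 0.95
2.72 [-1.6   2.74] 1.109
2.88 [-2.03  2.93] 1.267
3.04 [-2.49  3.05] 1.426
3.2 [-2.97  3.1 ] 1.584
```

```bash
python3 -m jog '[[-0.03,0.24,0,0.08],[-0.05,0.47,0,0.158],[-0.09,0.71,0,0.238],[-0.14,0.94,0,0.317],[-0.22,1.17,0,0.396],[-0.31,1.38,0,0.475],[-0.42,1.59,0,0.555],[-0.55,1.79,0,0.634],[-0.69,1.98,0,0.713],[-0.85,2.16,0,0.792],[-1.02,2.33,0,0.87],[-1.2,2.48,0,0.95],[-1.2,2.48,0,0.95]]' >/dev/null; python3 - <<'E'
from h import *
st();o,R,y=pose();p0=o["eef_pos"]*1e3
k=tobay(p0);print("r",np.hypot(*(k-[96,-62])))
th0=np.arctan2(96-k[0],-62-k[1])%(2*np.pi);print("th0",th0)
for th in np.linspace(th0,3.2,7):
    w=bay(96-30*np.sin(th),-62-30*np.cos(th));d=R.T@np.array([*(w-p0[:2]),0])/10
    print(round(th,2),np.round(d[:2],2),round(th-th0,3))
E
```

```text
t 28.03 pos [602.9 140.9  70.8] yaw 130.32 tilt [0.0009 0.0005] bay [ 79.4 -36.3] F [-3.4  0.4  7.9] T [ 0.08  0.47 -0.09] w 0.137 g 24.8 q [ 0.13  0.66 -0.64  1.78  0.5   0.86 -0.03]
r 30.603444113720585
th0 2.5678452531344806
2.57 [-0.06  0.  ] 0.0
2.67 [-0.07  0.32] 0.105
2.78 [-0.11  0.63] 0.211
2.88 [-0.18  0.94] 0.316
2.99 [-0.29  1.24] 0.421
3.09 [-0.42  1.52] 0.527
3.2 [-0.59  1.79] 0.632
```

```bash
python3 -m jog '[[-0.04,0.16,0,0.05],[-0.05,0.32,0,0.105],[-0.07,0.47,0,0.158],[-0.09,0.63,0,0.211],[-0.12,0.79,0,0.263],[-0.16,0.94,0,0.316],[-0.22,1.09,0,0.368],[-0.28,1.24,0,0.421],[-0.34,1.38,0,0.474],[-0.41,1.52,0,0.527],[-0.41,1.52,0,0.527]]' >/dev/null; python3 - <<'E'
from h import *
st();k=tobay(pose()[0]["eef_pos"]*1e3);print(np.arctan2(96-k[0],-62-k[1])%(2*np.pi))
E
python3 -m jog '[[-0.03,0.1,0,0.03],[-0.06,0.2,0,0.06],[-0.1,0.3,0,0.1],[-0.1,0.3,0,0.1]]' >/dev/null; python3 - <<'E'
from h import *
st();k=tobay(pose()[0]["eef_pos"]*1e3);print(np.arctan2(96-k[0],-62-k[1])%(2*np.pi))
E
```

```text
t 28.95 pos [616.9 148.1  70.8] yaw 100.21 tilt [0.0006 0.0013] bay [ 94.4 -31.4] F [-1.2  1.5  6.8] T [ 0.26  0.67 -0.1 ] w 0.137 g 24.8 q [ 0.04  0.65 -0.51  1.75  0.4   0.85 -0.48]
3.08831680566549
t 29.28 pos [618.7 148.4  70.8] yaw 94.58 tilt [-0.0015  0.0017] bay [ 96.3 -31.4] F [-6.5  1.3  9.9] T [0.52 1.43 0.14] w 0.14 g 25.0 q [ 0.02  0.65 -0.49  1.75  0.38  0.85 -0.56]
3.150184227850914
```

```bash
python3 -m jog '[[0,0,0,0],[0,0,0,0],[0,0,0,0],[0,0,0,0],[0,0,0,0]]' 0.5 25; python3 -m jog '[[0,0,-0.3,0],[0,0,-1.5,0],[0,0,-4,0],[0,0,-7,0],[0,0,-10,0],[0,0,-12,0],[1,-4,-13,0],[2,-8,-13,0],[3,-12,-13,0],[4,-16,-13,0],[5,-20,-13,0],[5,-22,-13,0],[5,-22,-13,0]]';python3 - <<'E'
from h import *
st()
out=[]
for n in("top","side"):
    im,P=cloud(n);X,Y,Z=P[...,0],P[...,1],P[...,2];i=im.astype(int)
    red=(i[...,0]>110)&(i[...,1]<70)&(i[...,2]<80)&(X>.4)&(X<.8)&(Y>0)&(Y<.3)&(Z>.072)&(Z<.1)
    k=tobay(np.median(P[red],0)*1e3);print(n,red.sum(),k,"theta",np.arctan2(96-k[0],-62-k[1])%(2*np.pi))
    out.append(cv2.resize(cv2.cvtColor(im[130:230,150:250],cv2.COLOR_RGB2BGR),(400,400),interpolation=2))
cv2.imwrite("pics/6.png",cv2.hconcat(out))
E
```

```text
t: 29.7
eef_pos: [0.6202, 0.1457, 0.0694]
tool_rot: [0.0, 0.678, 0.735, -0.0]
contact_force: [0.0, 0.5, 0.4]
gripper_width: 0.253
grasp_force: 0.0
t: 30.78
eef_pos: [0.3924, 0.1783, 0.2002]
tool_rot: [0.001, 0.677, 0.736, -0.001]
contact_force: [0.4, 0.4, 0.6]
gripper_width: 0.25
grasp_force: 0.0
t 30.78 pos [392.4 178.3 200.2] yaw 94.84 tilt [-0.0002 -0.0028] bay [-122.4   34.3] F [0.4 0.4 0.6] T [0.04 0.02 0.02] w 0.25 g 0.0 q [ 0.05  0.17 -0.68  2.11  0.14  0.91 -0.62]
top 11 [ 92.62491665 -32.48225358] theta 3.0277462507016955
side 0 [nan nan] theta nan
  return _methods._mean(a, axis=axis, dtype=dtype,
  ret = um.true_divide(
```

View pics/6.png

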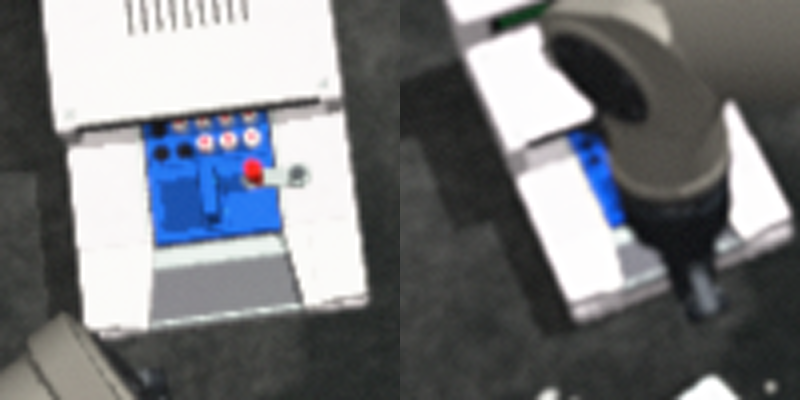

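The tongue lies straight across the tray with the knob at (253,172), the tray sits level in the pocket, and the gripper is clear.

```bash
python3 -c "
from station import bot
print(bot.hand_in())"
```

```text
the job is handed in; nothing more can be done
None
```

The tray is seated level in the pocket and the latch was swung until it met its stop; the job was handed in at about 31 s of the 72 s allowed, with no result reported back.

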